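# Return a void badge case down the chute

## Task

The red badge case is void: without lifting it off the ledge, slide it straight sideways from where it lies until its long side is flush against the orange sprung strip of the guide and pressed just enough to make the strip give a little, then push it along the strip, past the white sprung roller and off the far edge so that it drops down the chute into the yellow catch tray. Push gently, feeling for the strip and never shoving the case with more than about 10 N, and leave the green case and everything else on the counter where it is.

Things in the scene. Friction and masses are not known exactly. Their poses are not given: they have to be found in the camera images.
- void_case: Loose red badge case to be returned, smooth slippery hard plastic (friction about 0.3), 90 x 58 x 18 mm (x, y, z of its own frame), with a white card in its top face, about 0.08 to 0.17 kg. Origin: centre of its underside, z up. It starts flat on the ledge to the right (-y side of the station) of the guide, its long side within about 0.3 rad of the station's x axis.
- station: Fixed returns station. Origin at table height; x points along the push to the ledge's far edge, y to the side with the guide, z up. The ledge is a flat aluminium deck, top at z = 90 mm, from x = -120 to +100 mm (far edge, yellow line) and y = -145 to +135 mm. Beyond the edge lies the chute.
- tray (a point): Middle of the catch tray's floor, 4 mm above the table; axes as the station's. Chute and tray run from the ledge's edge (125 mm before this point) to an end wall 65 mm beyond it, 45 mm high, and are 115 mm wide inside, between 5 mm yellow side walls no higher than the deck. A 45 degree steel slope leads down from 15 mm below the deck top.
- guide: Blue guide on the ledge; frame: the station's, raised to the deck top. Its foot is fixed, but its jaw, carrying strip, post and nose together, was clamped by hand up to 16 mm either way along y. This shift is not measured: the strip must be found by feel or by eye. The lane for the case runs along x between strip and post, 61 mm wide.
- strip_nominal (a point): Where the face of the orange strip would be at zero jaw shift (guide y = 83 mm, x = 0), at deck height. The strip runs from guide x = -110 to +90 mm, 20 mm high, facing -y. It is sprung: yields 1 mm per 3 N up to 2 mm, then is solid; it springs back when let go. A case flush on it has its centre 29 mm from the face.
- lane_nominal (a point): Foot of the face of the rigid blue post at zero jaw shift (guide x = 50, y = 22 mm). Post: 26 mm high, 30 mm long in x, then a slanted lead-in 15 mm nearer; a case not near the strip jams. From it a white roller nose (radius 18 mm, top 16 mm up) sticks 7 mm into the lane, sprung sideways (1.4 to 4 N); passing it takes 1 to 5 N; it frees the case once its rear end is past.
- good_case: Loose green badge case, same size, lying across the ledge near its far edge on the -y side, to be left alone. Origin: centre of underside.
- mouse: Loose black computer mouse, 90 x 56 x 34 mm, on the table to the right, to be left alone.
- stamp: Loose grey and black hand stamp, 84 mm tall, on the table to the right, to be left alone.
- tape: Loose amber roll of tape, 80 mm across, on the table to the right, to be left alone.
- bottle: Loose green drinking bottle, 68 mm across, 200 mm tall, on the table to the left, to be left alone.
- penpot: Loose black pen pot, 76 mm across, 95 mm tall, on the table to the left, to be left alone.
Things that resemble listed ones, but are neither listed nor needed, are in the scene too. What is shaped like the void_case but black or blue is not meant.

How it is judged:
By the outcome, as a careful person would: the job done as asked, in the order asked, and still so for the second after the job is handed in, with the robot touching nothing.
It also fails if it takes over 64 s, if anything falls off the work surface, if the arm or the gripper's body presses on something with over 40 N, if the wrist force passes 120 N, or if a joint passes its speed limit or range.

## Robot

A 6-joint arm with a two-finger parallel gripper is mounted at the origin on the work surface. World frame = base frame: x ahead of the robot, y to its left, z up, the work surface at z = 0. Lengths are in m, angles in rad, forces in N, time in s.
With the tool pointing down it reaches from about 0.35 to 0.8 m from the base axis. Payload 7.3 kg.
Tool frame: the origin (TCP) lies midway between the tips of the shut fingers; the grasp point (between the pads) lies 19 mm behind it; z points along the fingers, x is the direction in which the jaws open and shut, and the axes are right-handed (so a half turn about z gives the same grasp; the last joint's range is limited). The gripper opens to 85 mm and grips with 20 to 120 N. Pads are 22 mm wide; open, the fingers measure 114 mm over their backs; the gripper's body (76 mm by 85 mm) begins 54 mm behind the grasp point. The pads swing forward as they close: fully open they stand 13 mm farther back than shut.
Start: joints at [1.198, 0.342, 1.524, -0, 1.275, -0.146], TCP at [0.118, 0.512, 0.231] pointing down, gripper open.
Joint ranges: [-2.53, 2.53], [-0.77, 2.02], [0.04, 2.7], [-1, 4.14], [0.28, 2.66], [-3.11, 3.11]. Speed limits (rad/s): [2.57, 2.57, 3.14, 3.14, 3.14, 3.14].

## Interface

Orientations are given as a rotation vector (axis times angle).
In Python, from bench import manip, fingers, ik, monitor, viewer, ticket gives the robot as it stands. The module is installed in compiled form; this text tells all that it offers. Calls block until the motion is done:
- manip.reach(position, orientation): joint-space move of the TCP to a pose.
- manip.move_straight(position, ori=None, speed=0.15): straight line of the TCP; ori=None keeps the orientation; speed is the mean speed in m/s.
- manip.goto_joints(angles): joint-space move.
- fingers.gripper_open() and fingers.close(f_grip=None): open the fingers fully, or close them until they stop; f_grip is the grip in N (None keeps the last).
- manip.sleep(seconds).
- ik(position, orientation): joint angles nearest the present ones, or None.
- monitor.read_state(): the state.
- viewer.read_camera(name): name is "scene" or "side" or "wrist"; returns a dict with "frame" (400x640x3 uint8, red, green, blue), "z_map" (400x640 float32, m along the optical axis (not along the pixel's ray), 0 where there is no reading), "vertical_fov" (degrees; the focal length in pixels is half the picture's height over the tangent of half this angle, whatever the lens; pixels are square), "cx", "cy" (the principal point, pixels), "R" (3x3) and "t" (3): a world point X has camera coordinates R X + t. Camera axes: x right, y down, z forward; pixel columns grow to the right and rows downward; lengths in m; the calibration is good to about 2 mm. A picture is of the moment at which its call begins.
A pose or a line that the arm cannot do raises manip.MotionError and nothing moves.
- ticket.finish_job(): hands the job in, once; it reports no verdict.
The state is a dict: "time": time; "qpos": joint angles; "joint_vel": joint speeds; "effort": joint torques, N m; "eef_pos": TCP position; "ee_rot": TCP orientation; "wrist_force": force on the tool from outside, world axes, zero at the start; "ft_torque": the same for the moment, N m; "width": opening from 0.0 (shut) to 1.0 (fully open).
Only numpy, scipy, OpenCV 4.12 (cv2) and the standard library are available. Lean on these libraries where they do the work, as an engineer would, in place of code of your own. Each camera call takes 0.05 s, during which the arm holds its last target. There are 200 camera calls.

## Working session

There is one attempt and no reset: what is moved stays moved. The work goes in short steps, each a Python script; the robot and the scene stay as the last script left them, time stands still between calls to the robot, and variables do not carry over. Pictures are saved under pics/ and viewed, on a budget of 10 in all, crops included, one or two more only if the job needs it, and the job is handed in when it is done.

```bash
mkdir -p pics; cat > h.py <<'E'
import numpy as np, cv2
from bench import manip, fingers, ik, monitor, viewer, ticket
def cam(n):
    c=viewer.read_camera(n); c['f']=200/np.tan(np.radians(c['vertical_fov'])/2); return c
def ray(c,u,v):
    d=np.array([(u-c['cx'])/c['f'],(v-c['cy'])/c['f'],1]); return -c['R'].T@c['t'], c['R'].T@d
def onz(c,u,v,z):
    o,d=ray(c,u,v); return o+d*(z-o[2])/d[2]
def dep(c,u,v):
    o,d=ray(c,u,v); return o+d*c['z_map'][int(v),int(u)]
def cloud(c):
    v,u=np.mgrid[:400,:640]; z=c['z_map']; P=np.stack([(u-c['cx'])/c['f']*z,(v-c['cy'])/c['f']*z,z],-1)
    return (P-c['t'])@c['R']
def save(c,n): cv2.imwrite('pics/'+n+'.png',c['frame'][:,:,::-1])
E
python3 - <<'E'
from h import *
import pickle
s=monitor.read_state(); print(s)
C={}
for n in ['scene','side','wrist']:
    c=cam(n); save(c,n+'0'); C[n]=c; print(n,-c['R'].T@c['t'],c['R'][2],c['f'],c['cx'],c['cy'])
pickle.dump(C,open('c0.pkl','wb'))
E
```

```text
{'time': 0.0, 'qpos': array([ 1.19800360e+00,  3.42757311e-01,  1.52499741e+00, -1.43448568e-05,
        1.27538122e+00, -1.45983323e-01]), 'joint_vel': array([-0.00149677,  0.00019052,  0.00063299,  0.00142207, -0.00010367,
       -0.0008045 ]), 'effort': array([-2.23122617e-03, -4.33686697e+01, -2.46006596e+01, -3.60199356e-04,
        8.09060497e-03,  9.11840118e-06]), 'eef_pos': array([0.1178884 , 0.51119638, 0.23061484]), 'ee_rot': array([ 2.45793416e+00,  1.95530487e+00, -2.08515172e-03]), 'wrist_force': array([-0.39844186,  0.49463461, -0.52321808]), 'ft_torque': array([ 0.00324942,  0.03701348, -0.00124872]), 'width': 0.998290387127838}
scene [1.42079329 0.33387425 0.95301887] [-0.67314999 -0.26441412 -0.69061875] 494.16046418532403 318.9549611338194 199.40469013786034
side [0.4419723  0.95928753 0.80485751] [ 0.10909978 -0.79637248 -0.59488495] 425.7629120008272 326.2058326735314 195.97820205918174
wrist [0.03483981 0.5308134  0.37361033] [ 0.31801676 -0.07561573 -0.94506487] 342.21090683312747 317.9380485640985 198.49852153912892
```

View pics/scene0.png

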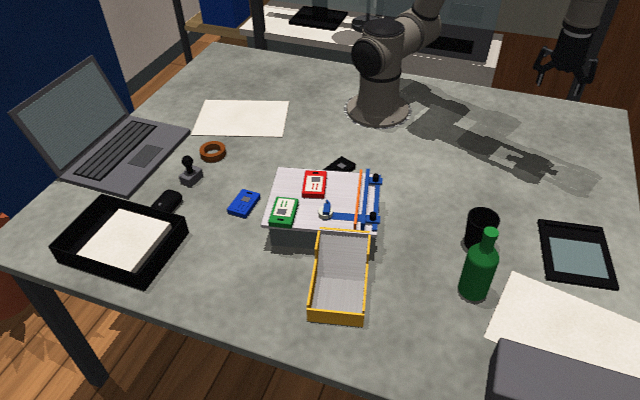

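View pics/side0.png

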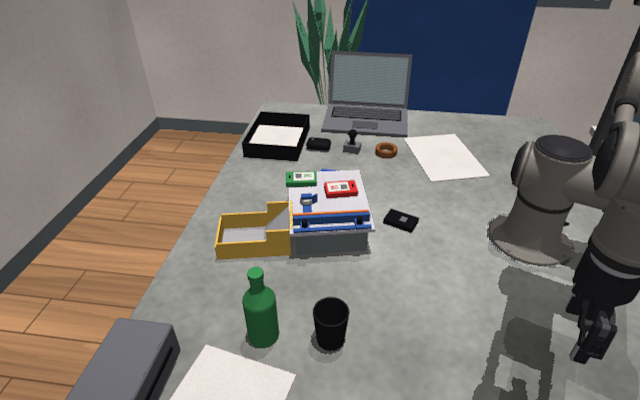

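The scene view shows the red case at (315,184), green case at (284,210), roller at (325,210), strip near (362,200) and the tray at (340,290). The side view agrees. Next, rough positions and a closer wrist view.

```bash
python3 - <<'E'
from h import *
import pickle
C=pickle.load(open('c0.pkl','rb'))
c=C['scene']
for n,u,v,z in [('red',315,184,.108),('green',284,210,.108),('roller',325,210,.106),('strip near',356,229,.11),('deck L near',263,226,.09),('deck R near',378,233,.09),('deck far L',276,168,.09),('tray',340,300,.004)]:
    print(n,onz(c,u,v,z).round(3),dep(c,u,v).round(3))
c=C['side']
for n,u,v,z in [('red',341,188,.108),('green',301,179,.108),('tray',250,240,.004)]:
    print(n,onz(c,u,v,z).round(3),dep(c,u,v).round(3))
from scipy.spatial.transform import Rotation as R
w=C['wrist']; s=monitor.read_state(); T=R.from_rotvec(s['ee_rot']).as_matrix()
print('cam in tool',T.T@(-w['R'].T@w['t']-s['eef_pos']),'axis',T.T@w['R'][2]); print(T.round(2))
E
```

```text
red [ 0.547 -0.019  0.108] [ 0.547 -0.019  0.108]
green [ 0.66  -0.057  0.108] [ 0.659 -0.057  0.107]
roller [0.625 0.036 0.106] [0.632 0.039 0.114]
strip near [0.664 0.127 0.11 ] [0.644 0.122 0.088]
deck L near [ 0.711 -0.091  0.09 ] [ 0.704 -0.095  0.082]
deck R near [0.641 0.175 0.09 ] [0.561 0.158 0.002]
deck far L [ 0.503 -0.15   0.09 ] [ 0.411 -0.198  0.004]
tray [0.792 0.133 0.004] [ 0.789  0.132 -0.   ]
red [ 0.534 -0.017  0.108] [ 0.533 -0.014  0.11 ]
green [ 0.654 -0.046  0.108] [ 0.653 -0.041  0.111]
tray [0.77  0.12  0.004] [0.769 0.122 0.006]
cam in tool [ 0.00017504 -0.08536162 -0.14280268] axis [-0.0011218   0.32701862  0.94501723]
[[ 0.22  0.97 -0.  ]
 [ 0.97 -0.22 -0.  ]
 [-0.   -0.   -1.  ]]
```

```bash
cat >> h.py <<'E'
def ori(yaw):  # tool x = station y, tool y = station x, z down
    from scipy.spatial.transform import Rotation as R
    c,s=np.cos(yaw),np.sin(yaw)
    return R.from_matrix(np.array([[-s,c,0],[c,s,0],[0,0,-1.]])).as_rotvec()
E
python3 - <<'E'
from h import *
import pickle
fingers.close(20)
th=.24; ex=np.array([np.cos(th),np.sin(th),0])
for i,(d) in enumerate([.0,.09]):
    p=np.array([.58,.04,.34])+ex*d
    try: manip.reach(p,ori(th))
    except manip.MotionError as e: print(e); continue
    c=cam('wrist'); pickle.dump(c,open(f'w{i}.pkl','wb')); save(c,f'w{i}'); print(-c['R'].T@c['t'])
s=monitor.read_state(); print(s['time'],s['eef_pos'],s['wrist_force'],s['width'])
a=cv2.imread('pics/w1.png'); 
E
```

```text
[0.49701672 0.0211133  0.4828319 ]
[0.58506023 0.04249791 0.48164461]
3.85 [0.66705843 0.0618946  0.33949674] [-1.09337374  0.59186933  0.33989511] 0.0007793675225893442
```

View pics/w1.png

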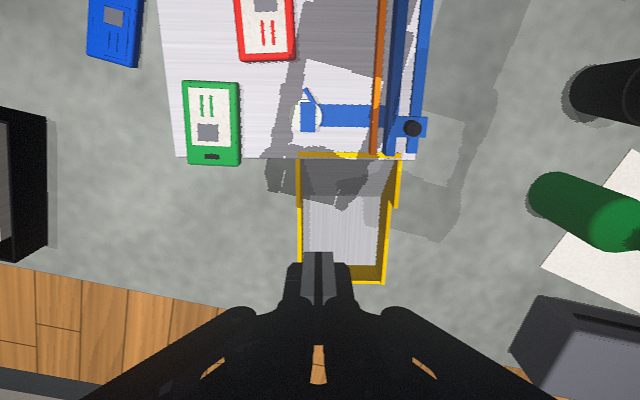

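w1: image down is the push direction. Green case at (212,122), red bottom at (265,40), roller/post at (308,115), blue bar across the lane at (350,115), far edge at v≈157, tray at (345,225). I'll view w0 too and get heights from its depth.

```bash
python3 - <<'E'
from h import *
import pickle
c=pickle.load(open('w1.pkl','rb'))
for u,v in [(350,115),(365,115),(330,118),(308,105),(308,125),(315,115),(376,100),(394,80),(340,60),(230,60),(410,128)]: print((u,v),dep(c,u,v).round(4))
E
```

```text
(350, 115) [0.6113 0.0856 0.0913]
(365, 115) [0.6074 0.1018 0.0913]
(330, 118) [0.6198 0.0648 0.0914]
(308, 105) [0.6103 0.038  0.1159]
(308, 125) [0.63   0.0427 0.1169]
(315, 115) [0.6193 0.0475 0.1063]
(376, 100) [0.5889 0.1059 0.1097]
(394, 80) [0.5658 0.1171 0.1143]
(340, 60) [0.559  0.0601 0.0898]
(230, 60) [ 0.5868 -0.053   0.0915]
(410, 128) [0.6073 0.1472 0.1186]
```

View pics/w0.png

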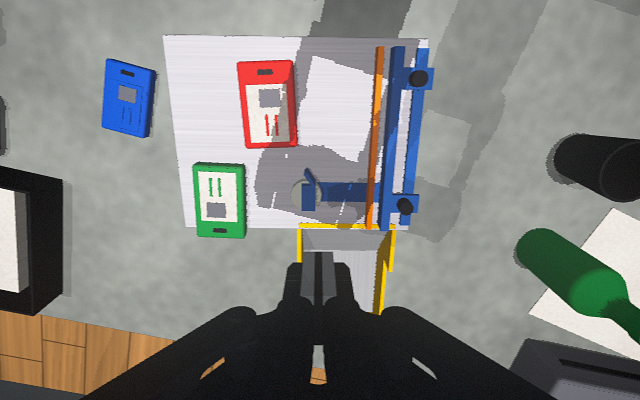

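w0: the whole deck, corners near (163,36), (428,39), (186,226). Red case at (267,104), green at (219,200), roller at (305,192) and strip at u≈375. The bar across the lane is a flat plate about 1.5 mm high, so the fingers can pass above it. Now I'll measure.

```bash
cat > meas.py <<'E'
from h import *
import pickle
def hsv(c): return cv2.cvtColor(c['frame'],cv2.COLOR_RGB2HSV)
def mask(c,lo,hi,smin=120,vmin=40):
    h=hsv(c); return (h[...,0]>=lo)&(h[...,0]<=hi)&(h[...,1]>smin)&(h[...,2]>vmin)
def red(c): return mask(c,0,4,150,60)|mask(c,176,180,150,60)
def big(m):
    m=cv2.morphologyEx(m.astype(np.uint8),cv2.MORPH_CLOSE,np.ones((3,3)))
    k=max(cv2.findContours(m,cv2.RETR_EXTERNAL,cv2.CHAIN_APPROX_NONE)[0],key=cv2.contourArea); return k[:,0,:]
def line(P):
    vx,vy,x,y=cv2.fitLine(P[:,:2].astype(np.float32),cv2.DIST_HUBER,0,.001,.001).ravel(); return np.array([x,y]),np.array([vx,vy])
def case(c,m,z=.108):
    X=cloud(c); mm=cv2.erode(m.astype(np.uint8),np.ones((3,3)))>0
    k=big(m); zz=X[k[:,1],k[:,0],2]
    # fit to all pts of depth cloud on the top face inside the hull
    hull=np.zeros((400,640),np.uint8); cv2.fillPoly(hull,[k],1)
    sel=(hull>0)&(X[...,2]>z-.006)&(X[...,2]<z+.008)
    r=cv2.minAreaRect((X[sel][:,:2]*1000).astype(np.float32)); 
    return r,np.median(X[sel][:,2])
def yawof(r):
    b=cv2.boxPoints(r); e=[b[1]-b[0],b[2]-b[1]]; e=max(e,key=np.linalg.norm); e=e*np.sign(e[0]); return np.arctan2(e[1],e[0])
if __name__=='__main__':
    for n in ['w0','w1']:
        c=pickle.load(open(n+'.pkl','rb')); X=cloud(c)
        o=mask(c,6,17,150,40); k=big(o); o2=np.zeros((400,640),np.uint8); cv2.fillPoly(o2,[k],1)
        b=k[:,1]; rows=range(b.min()+6,b.max()-6)
        L=np.array([onz(c,k[b==v,0].min()-.5,v,.090) for v in rows]); L2=np.array([onz(c,k[b==v,0].max()+.5,v,.110) for v in rows])
        p,d=line(L); d*=np.sign(d[0]); q,e=line(L2); e*=np.sign(e[0])
        print(n,'strip bottom-left',p,np.arctan2(d[1],d[0]),'right top',q,np.arctan2(e[1],e[0]), 'rows',b.min(),b.max())
        s=(o2>0); print(' orange z pct',np.percentile(X[s][:,2],[5,50,95]))
        nn=np.array([-d[1],d[0]]); t=X[s]; t=t[t[:,2]>.107]; off=(t[:,:2]-p)@nn; print(' top pts offset from L pct',np.percentile(off,[3,50,97]).round(4), 'x range',((t[:,:2])@d).min(),((t[:,:2])@d).max())
        for nm,m in [('red',red(c)),('green',mask(c,50,75,130,50)&(np.arange(640)<300)[None])]:
            if n=='w1' and nm=='red': continue
            r,z=case(c,m); print(' ',nm,r,yawof(r),z)
        # deck outline from depth
        D=(abs(X[...,2]-.09)<.004)
        r=cv2.minAreaRect((X[D][:,:2]*1000).astype(np.float32)); print(' deck',r,yawof(r),np.median(X[D][:,2]))
        y=mask(c,24,33,150,60); s=y&(abs(X[...,2]-.09)<.006); 
        if s.sum()>20:
            p,dd=line(X[s]); print(' yellow line',p,np.arctan2(dd[1],dd[0]),s.sum())
E
python3 meas.py
```

```text
w0 strip bottom-left [ 0.9663944  -0.33604467] -0.05487859 right top [ 0.91188395 -0.18240556] 0.75499624 rows 312 393
 orange z pct [-0.75339946 -0.74882103 -0.7441187 ]
 top pts offset from L pct [0.3309 0.3309 0.3309] x range 0.4951104035616108 0.4951104035616108
  red ((534.41650390625, -24.99734878540039), (88.84967041015625, 56.790321350097656), 15.917973518371582) 0.2778211 0.108647961487988
  green ((655.8494873046875, -59.1346435546875), (89.0854263305664, 56.2407341003418), 11.17424201965332) 0.19502725 0.10871815529243296
 deck ((612.1828002929688, 241.49209594726562), (814.271240234375, 350.0379638671875), 75.37492370605469) 1.3155407 0.09031863050069391
 yellow line [0.664143   0.10537015] -1.5612546 461
w1 strip bottom-left [ 0.99994564 -0.3101036 ] -0.053019516 right top [ 0.92537755 -0.16043968] 1.1008471 rows 264 383
 orange z pct [-0.75323313 -0.74886428 -0.74424066]
 top pts offset from L pct [0.3301 0.3301 0.3301] x range 0.5819859539887746 0.6670961397611462
  green ((655.6752319335938, -59.10374450683594), (88.96783447265625, 56.7778434753418), 10.949153900146484) 0.1910988 0.10871360016504684
 deck ((649.9254150390625, 276.5167236328125), (838.9915771484375, 378.7801513671875), 68.32300567626953) 1.1924615 0.09026547903798265
 yellow line [0.6621017 0.1347113] 1.3389807 282
```

```bash
cat > m2.py <<'E'
from meas import *
for n in ['w0','w1']:
    c=pickle.load(open(n+'.pkl','rb')); X=cloud(c); z=X[...,2]
    o=mask(c,6,17,150,40)&(z>.07); k=big(o); b=k[:,1]; rows=range(b.min()+6,b.max()-6)
    L=np.array([onz(c,k[b==v,0].min()-.5,v,.090) for v in rows]); p,d=line(L); d*=np.sign(d[0])
    M=np.array([onz(c,k[b==v,0].max()+.5,v,.110) for v in rows]); q,e=line(M); e*=np.sign(e[0])
    t=X[o]; nn=np.array([-d[1],d[0]])
    print(n,'L',p,np.arctan2(d[1],d[0]),'R',q,np.arctan2(e[1],e[0]),'Roff',(q-p)@nn,'zpct',np.percentile(t[:,2],[5,50,95]).round(4))
    t=t[t[:,2]>.108]; print('  top off',np.percentile((t[:,:2]-p)@nn,[2,50,98]).round(4),'along',((t[:,:2])@d).min(),((t[:,:2])@d).max())
    D=((abs(z-.09)<.006)).astype(np.uint8)
    nl,lab,st,_=cv2.connectedComponentsWithStats(D); i=lab[100,340] 
    ks=max(cv2.findContours((lab==i).astype(np.uint8),cv2.RETR_EXTERNAL,cv2.CHAIN_APPROX_NONE)[0],key=cv2.contourArea)[:,0]
    P=np.array([onz(c,u,v,.09) for u,v in ks]); r=cv2.minAreaRect((P[:,:2]*1000).astype(np.float32)); print('  deck',r,yawof(r))
    print(cv2.boxPoints(r))
    # yellow far edge line & chute walls
    y=mask(c,22,33,120,50); s=y&(abs(z-.09)<.004); a=X[s]; print('  yellow pts along d',np.percentile(a[:,:2]@d,[2,50,98]).round(4),'across',np.percentile(a[:,:2]@nn,[2,98]).round(4),s.sum())
    # post / roller high points
    s=(z>.1)&(z<.125); u=np.arange(640)[None]; v=np.arange(400)[:,None]
    s&=(u>280)&(u<340)&((v>150)&(v<220) if n=='w0' else (v>75)&(v<140)); s&=~mask(c,6,17,150,40)
    a=X[s]; bl=mask(c,100,125,120,40)[s]
    for nm,q in (('blue',a[bl]),('white',a[~bl])): print('  ',nm,len(q),'along',np.percentile(q[:,:2]@d,[2,98]).round(4),'off L',np.percentile((q[:,:2]-p)@nn,[2,98]).round(4),'z',np.percentile(q[:,2],[5,95]).round(4))
E
python3 m2.py
```

```text
w0 L [0.5286616  0.09053284] 0.22589006 R [0.5449853  0.09889178] 0.22448175 Roff 0.004490504 zpct [0.1028 0.11   0.1116]
  top off [-0.0018  0.0011  0.0042] along 0.4558621174308114 0.6557866990079932
  deck ((590.180908203125, 17.446746826171875), (266.67352294921875, 279.60906982421875), 12.895740509033203) -1.3457234
[[ 429.00595  123.96733]
 [ 491.40842 -148.5894 ]
 [ 751.35583  -89.07384]
 [ 688.95337  183.4829 ]]
  yellow pts along d [0.6567 0.6624 0.7208] across [-0.1148  0.0089] 645
   blue 384 along [0.5874 0.6298] off L [-0.077  -0.0633] z [0.1148 0.1174]
   white 435 along [0.5873 0.6288] off L [-0.0901 -0.0576] z [0.1031 0.1162]
w1 L [0.5679324  0.09951159] 0.22648442 R [0.56776077 0.10420667] 0.22434032 Roff 0.004613716 zpct [0.1021 0.11   0.1119]
  top off [-0.0594  0.0011  0.0044] along 0.5053527073029085 0.6742884724159278
  deck ((623.208984375, 25.03277587890625), (222.55015563964844, 279.68768310546875), 13.163118362426758) -1.3410565
[[ 483.01175  135.8623 ]
 [ 546.7034  -136.47678]
 [ 763.40625  -85.79675]
 [ 699.71454  186.54233]]
  yellow pts along d [0.6567 0.6621 0.7225] across [-0.1148  0.0085] 851
   blue 482 along [0.5886 0.6297] off L [-0.0767 -0.063 ] z [0.1145 0.1176]
   white 472 along [0.5979 0.6314] off L [-0.0901 -0.0568] z [0.1049 0.1158]
```

```bash
cat >> h.py <<'E'
YAW=.2255; EX=np.array([np.cos(YAW),np.sin(YAW),0]); EY=np.array([-np.sin(YAW),np.cos(YAW),0]); O=EX*.566-EY*.1099
def W(x,y,z): return O+EX*x+EY*y+np.array([0,0,z])
def S(): 
    s=monitor.read_state(); f=s['wrist_force']; p=s['eef_pos']-O
    return s['time'],np.array([p@EX,p@EY,p[2]])*1000,np.array([f@EX,f@EY,f[2]])
E
python3 - <<'E'
from h import *
from meas import red,case,yawof
manip.reach(W(-.051,-.090,.17),ori(YAW)); 
manip.move_straight(W(-.051,-.090,.096),speed=.1)
manip.sleep(.2); fs=[]
for i in range(5): fs.append(S()[2]); manip.sleep(.02)
b=np.mean(fs,0); print('bias',b,np.std(fs,0)); np.save('bias.npy',b); print(S())
for y in [-.078,-.074,-.05,-.025]:
    manip.move_straight(W(-.051,y,.096),speed=.04); t,p,f=S(); print(round(t,2),p.round(1),(f-b).round(2))
c=cam('wrist'); save(c,'w2'); 
r,z=case(c,red(c)); q=np.array([*r[0],0])/1000-O; print('case',(q@EX*1000).round(1),(q@EY*1000).round(1),r[1],yawof(r)-YAW,z)
E
```

```text
bias [ 0.27944976 -0.00176715  0.34247347] [0.56430106 0.5000788  0.26044533]
(6.0167, array([-50.80449798, -90.15247741,  96.49250009]), array([-0.12658251,  0.64887453,  1.13128639]))
6.47 [-50.9 -77.7  96.1] [-0.19  0.03 -0.  ]
6.72 [-51.  -73.8  96. ] [-0.29  0.18 -0.29]
7.47 [-51.  -49.9  96. ] [-0.3   0.47 -0.03]
8.24 [-51.  -24.9  96. ] [-0.21 -0.02 -0.5 ]
case -56.0 18.6 (77.34140014648438, 57.96822738647461) -0.012641415 0.10810409694083793
```

View pics/w2.png

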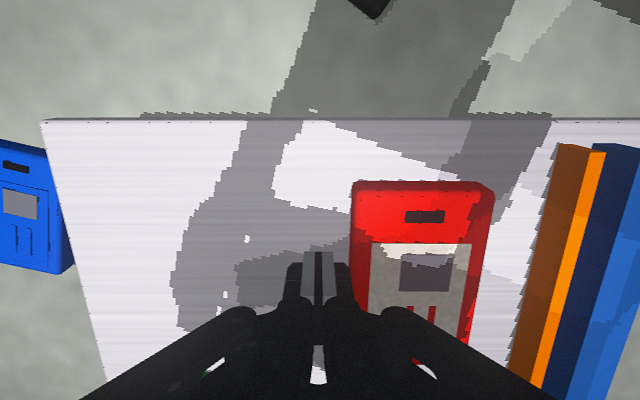

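w2: the finger lies on the case's -y side at (350,300), the case is now parallel to the strip, and the strip is at u≈555 at the top. The case centre from the image (y=18.6) matches the finger position (contact at -10.4). I'll feel for the strip.

```bash
python3 - <<'E'
from h import *
b=np.load('bias.npy')
def avg(n=8):
    F=[]
    for i in range(n): manip.sleep(.015); t,p,f=S(); F.append(f)
    return t,p,np.mean(F,0)
manip.move_straight(W(-.051,-.008,.096),speed=.04)
t,p,b=avg(15); np.save('bias.npy',b); print(t,p.round(1),b.round(2))
manip.move_straight(W(-.051,.003,.096),speed=.03); y=.003
while y<.0145:
    y+=.0007; manip.move_straight(W(-.051,y,.096),speed=.02)
    t,p,f=avg(); f=f-b; print(round(t,2),p.round(1),f.round(2))
    if f[1]<-2.6: break
E
```

```text
9.1167 [-51.   -8.1  96. ] [ 0.08 -0.16  0.09]
10.02 [-51.    3.6  96. ] [-0.49  0.25  0.35]
10.4 [-51.    4.4  96. ] [ 0.04 -0.18 -0.37]
10.78 [-51.    5.1  96. ] [ 0.29 -0.08 -0.1 ]
11.17 [-51.    5.9  96. ] [ 0.05 -0.02 -0.05]
11.55 [-51.    6.5  96. ] [-0.11 -0.02 -0.13]
11.93 [-50.9   7.2  96. ] [ 0.41 -0.57 -0.52]
12.32 [-50.9   7.7  96. ] [ 0.58 -2.25 -0.34]
12.7 [-50.9   8.4  96.1] [ 0.04 -4.01 -0.61]
```

```bash
python3 - <<'E'
from h import *
from meas import red,case,yawof
def meas(n):
    c=cam('wrist'); save(c,n); r,z=case(c,red(c)); q=np.array([*r[0],0])/1000-O
    print(n,'case',(q@EX*1000).round(1),(q@EY*1000).round(1),np.round(r[1],1),round(yawof(r)-YAW,3),z)
meas('w3')
manip.move_straight(W(-.051,-.007,.096),speed=.05)
manip.move_straight(W(-.051,-.007,.15),speed=.15)
meas('w3b')
manip.move_straight(W(-.116,.049,.15),speed=.15)
meas('w4'); print(S())
E
```

```text
w3 case -56.4 51.1 [77.9 58.5] -0.001 0.1081453042924872
w3b case -49.9 49.8 [90.4 58.7] 0.002 0.108526947589595
w4 case -80.6 75.4 [41.  16.5] 0.481 0.10780438552757413
(14.5417, array([-115.17109586,   48.4358259 ,  149.98394141]), array([-0.52186989, -0.08673263, -0.05349401]))
```

View pics/w3b.png

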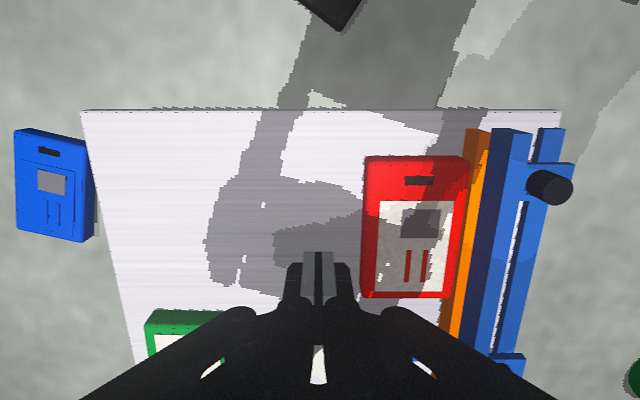

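w3b: the case is flush along the strip (right side at u≈465, parallel to it) at yaw 0.002, x=-50, y=50. Green is untouched at (180,330). Now I'll push along the strip.

```bash
cat > push.py <<'E'
from h import *
import sys
y=float(sys.argv[1]); x=float(sys.argv[2]); x1=float(sys.argv[3]); st=float(sys.argv[4]); lim=float(sys.argv[5])
b=np.load('bias.npy'); k=0
while x<x1-1e-6:
    x=min(x+st,x1); manip.move_straight(W(x,y,.096),speed=.03)
    F=[S()[2]]
    for i in range(3): manip.sleep(.01); F.append(S()[2])
    t,p,_=S(); f=np.mean(F,0)-b; k+=1
    if k%3==0 or f[0]<-2 or abs(f[1])>2: print(round(t,2),p.round(1),f.round(1))
    if f[0]<-lim or abs(f[1])>lim: print('STOP'); break
E
python3 - <<'E'
from h import *
manip.move_straight(W(-.118,.049,.15),speed=.1)
manip.move_straight(W(-.118,.049,.096),speed=.1)
manip.sleep(.15); F=[]
for i in range(10): manip.sleep(.015); F.append(S()[2])
np.save('bias.npy',np.mean(F,0)); print(np.mean(F,0),S()[:2])
E
python3 push.py .049 -.118 -.070 .005 7
```

```text
[-0.0127695  -0.17117234 -0.02121402] (15.8, array([-117.77428529,   48.94589651,   96.39452002]))
16.82 [-102.9   49.    96. ] [ 0.4 -0.  -0.1]
17.85 [-87.8  49.   96. ] [-0.   0.6  0.4]
18.88 [-72.8  49.   96. ] [-0.3  0.3 -0.1]
```

```bash
python3 push.py .049 -.070 -.030 .002 7; python3 - <<'E'
from h import *
c=cam('scene'); a=c['frame'][120:340,220:420,::-1]; cv2.imwrite('pics/s1.png',cv2.resize(a,None,fx=2.7,fy=2.7,interpolation=cv2.INTER_CUBIC))
E
```

```text
19.98 [-63.9  49.   96. ] [ 0.3  0.3 -0.5]
20.8 [-58.   49.   95.9] [-1.4  0.5 -0.6]
21.62 [-51.7  48.9  96.1] [-0.1  0.  -0.3]
22.45 [-45.8  49.   96. ] [-0.5  0.4 -0.4]
23.27 [-39.8  49.   96. ] [-0.5  0.4 -0.6]
24.1 [-33.8  49.   96. ] [-0.8  0.6 -0.3]
```

View pics/s1.png

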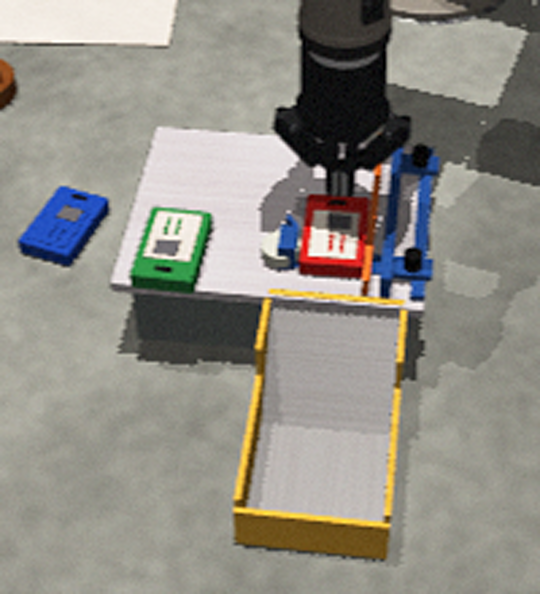

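s1: the case (335,235) is in the lane against the strip, with the roller at (280,240) alongside. Forces are small, so I'll continue.

```bash
python3 push.py .049 -.030 .094 .004 7; python3 - <<'E'
from h import *
c=cam('scene'); a=c['frame'][120:340,220:420,::-1]; cv2.imwrite('pics/s2.png',cv2.resize(a,None,fx=2.7,fy=2.7,interpolation=cv2.INTER_CUBIC))
E
```

```text
25.62 [-17.6  48.9  96. ] [-0.   0.2 -0.1]
26.55 [-5.7 48.9 96. ] [-0.  -0.1  0.3]
27.48 [ 6.4 49.  96. ] [-0.1 -0.5  0. ]
28.4 [18.3 49.  96. ] [ 0.1  0.4 -0. ]
29.32 [30.3 49.  96. ] [0.1 0.4 0.3]
30.25 [42.3 49.  96. ] [ 0.3 -0.2  0.6]
31.18 [54.1 49.  96. ] [-0.   0.1 -0. ]
32.1 [66.1 49.  95.9] [ 0.2  0.1 -0.2]
33.02 [78.1 49.  96. ] [0.5 0.2 0.5]
33.95 [90.1 49.  96. ] [0.4 0.4 0.1]
```

View pics/s2.png

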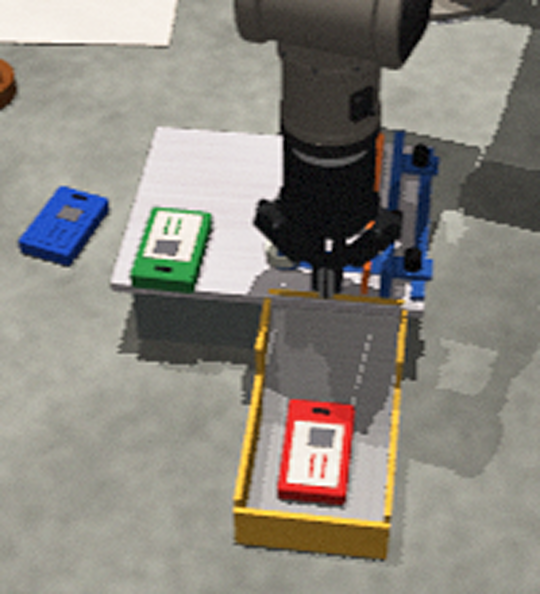

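s2: the red case lies in the tray at (317,450), and green is unmoved. I'll raise the arm, check numerically and hand in.

```bash
python3 - <<'E'
from meas import *
manip.move_straight(W(.094,.049,.2),speed=.12); manip.reach(np.array([.667,.062,.34]),ori(.24)); manip.sleep(.3)
c=cam('wrist'); s=mask(c,50,75,130,50)&(np.arange(640)<300)[None]
r,z=case(c,s); print('green',r,yawof(r),z)
c=cam('scene'); c0=pickle.load(open('c0.pkl','rb'))['scene']; X=cloud(c); m=red(c)&(X[...,0]>.6)&(X[...,0]<1)&(abs(X[...,1])<.3)
k=big(m); hull=np.zeros((400,640),np.uint8); cv2.fillPoly(hull,[k],1); P=X[hull>0]; q=np.median(P,0)-O; print('red in station',q@EX,q@EY,'z',np.percentile(P[:,2],[5,50,95]),'(tray x .225)')
d=cv2.absdiff(c['frame'],c0['frame']).max(2)>60
for n,u,v in [('mouse',168,201),('stamp',190,172),('tape',212,151),('bottle',478,270),('penpot',483,228),('blue',243,203)]: print(n,d[v-20:v+20,u-16:u+16].mean())
t,p,f=S(); print(t,f); ticket.finish_job()
E
```

```text
green ((655.620361328125, -58.97735595703125), (88.90031433105469, 56.37064743041992), 10.844571113586426) 0.18927352 0.10874251127958812
red in station 0.2165425993301579 0.0522972450802823 z [0.01377848 0.02551771 0.03122421] (tray x .225)
mouse 0.0
stamp 0.0
tape 0.0
bottle 0.0
penpot 0.0
blue 0.0
36.35 [-0.00885863 -0.29865962  0.21462524]
the job is handed in; nothing more can be done
```

The red badge case is in the catch tray, and I handed the job in at 36.4 s of the 64 s allowed.

- **Sideways slide:** I pushed the case with the shut fingers until it met the strip. I felt contact at about 7 mm finger position and stopped 1.3 mm further on, at about 4 N. A camera check then showed the case flush with the strip to within 0.002 rad.
- **Push along the strip:** I pushed it from behind, past the roller and over the far edge. The highest force I logged was about 1.4 N, but I only sampled at the end of each 2–5 mm step and printed about every third, so a brief peak inside a step could have been missed.
- **Final checks:**
  - The case's centre is at station x ≈ 217 mm, close to the tray's middle. Its median height is about 26 mm, against an expected 22 mm for a flat case. The scatter came from depth pixels at the case's sides, and the picture shows it lying flat in the tray.
  - The green case is unmoved, within 0.2 mm.
  - The scene picture shows no change at the mouse, stamp, tape, bottle, pen pot or the blue case.
  - The arm is raised and touching nothing.
- **Failed check:** one camera measurement of the case, just before the push along the strip, gave a nonsense result because the gripper blocked the view. I ignored it and used the clear measurement taken just before.

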